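# Lock the sprung dust cap into the bearing collar of a gear unit

### The arm

A 6-joint arm with a two-finger parallel gripper is mounted at the origin on the work surface. World frame = base frame: x ahead of the robot, y to its left, z up, the work surface at z = 0. Lengths are in m, angles in rad, forces in N, time in s.
With the tool pointing down it reaches from about 0.25 to 0.8 m from the base axis. Payload 8.5 kg.
Tool frame: the origin (TCP) lies at the very end of the fingers, on their centre line; the grasp point (between the pads) lies 19 mm behind it; z points along the fingers, y is the line along which they close (so a half turn about z gives the same grasp; the last joint's range is limited). The gripper opens to 85 mm and grips with 20 to 120 N. Pads are 22 mm wide; open, the fingers measure 114 mm over their backs; the gripper's body (76 mm by 85 mm) begins 54 mm behind the grasp point. The pads swing forward as they close: fully open they stand 13 mm farther back than shut.
Start: joints at [1.285, 0.238, -0.013, 1.319, 0, 1.571], TCP at [0.148, 0.504, 0.231] pointing down, gripper open.
Joint ranges: [-2.66, 2.66], [-1.03, 1.9], [-1.14, 1.46], [-1.82, 2.27], [-1.45, 1.34], [-3.14, 3.14]. Speed limits (rad/s): [2.22, 2.22, 2.79, 3.14, 3.14, 3.14].

### API

Orientations are given as a unit quaternion [w, x, y, z].
In Python, from cell import bot gives the robot as it stands. The module is installed in compiled form; this text tells all that it offers.
- The arm moves only by the tool step_arm, never from a script. Its argument "motion" is a list of rows, each a list of 5 numbers: the shift along the tool's x, y, z in mm, then the turn about the tool's z in rad, then the finger opening in mm, from 0 to 85.4. In form: [[dx, dy, dz, spin, gripper], ...]. A call has 1 to 20 rows; each row shifts and turns the commanded pose from where the row before left it, along the tool's axes as they then stand; what a row does not reach is not made up. A row lasts 1/8 s, in which the tool goes at most 62.5 mm and 10.7 degrees, less where a joint would pass 70% of its speed; a pose out of reach is approached as far as the arm can. A call with a gripper value outside its range is refused whole. The fingers move at their own pace and stop on an object; "squeeze" is the grip in N (left out, the last holds). Time passes only in rows, so rows that do not move let the fingers close. It gives the time, the measured TCP pose, the force, the opening and the grip force at its end, in the units of the state.
- bot.state(): the state, without advancing time (a new reading comes with each control period).
- bot.camera(name): name is "side" or "top"; returns the picture (420x560x3 uint8, red, green, blue); there is no depth.
- bot.calibration(name): a dict with "camera_matrix" (3x3 intrinsics, pixels), "R" (3x3) and "t" (3): a world point X has camera coordinates R X + t. Camera axes: x right, y down, z forward; pixel columns grow to the right and rows downward; lengths in m; the calibration is good to about 2 mm. A picture is of the moment at which its call begins. calibration takes no time and is no camera call.
- bot.job_done(): hands the job in; it is judged then, once.
The state is a dict: "time": time; "q": joint angles; "qvel": joint speeds; "joint_efforts": joint torques, N m; "tcp_pos": TCP position; "orientation": TCP orientation; "wrist_force": force on the tool from outside, world axes, zero at the start; "torque": the same for the moment, N m; "finger_gap": finger opening in m; "grip_force": force on a finger pad.
Only numpy, scipy, OpenCV 4.12 (cv2) and the standard library are available. Lean on these libraries where they do the work, as an engineer would, in place of code of your own. Each camera call takes 0.05 s, during which the arm holds its last target. There are 200 camera calls.

### The job

Close the open bearing collar on top of the gear unit with the larger of the two black dust caps: pinch its two side tabs together, lower it squarely into the collar, press it gently down against the rubber seal ring, and keep pressing while you let the tabs spring out into the groove, so that the cap stays locked in when you let go. The unit's levelling feet are not always set to the same height, so feel for the rim, and the plastic cracks if it is pressed harder than 25 N; leave everything else where it is.

Things in the scene. Friction and masses are not known exactly. Their poses are not given: they have to be found in the camera images.
- cap: larger of two black plastic dust caps, loose, right way up on the bench, about 90 g. Origin: centre of its underside, z up. From below: round plug, 58 mm diameter, 14 mm tall, 2 mm chamfer at its foot; flange, 74 mm diameter, 3 mm thick, top 17 mm above the origin; on it two upright finger grips facing each other across y, up to 38 mm above the origin. Can be carried by the pinched grips
- grips (a point): on the cap's axis at half height of the two finger grips, 27.5 mm above its underside; axes as the cap's. Each grip is 22 mm wide along x, 5 mm thick, 21 mm tall; outer faces at y = +27 and -27 mm when free, +22 and -22 mm when fully pinched. Each is the upper part of a tab that slides 5 mm inwards along y against its spring
- lips (a point): on the cap's axis, level with the top of the lips, 6.5 mm above its underside and 7.5 mm below the flange. Under each grip the tab ends in a flat lip, 16 mm wide, 3 mm thick, reaching 33.8 mm from the axis when free, inside the plug's outline when fully pinched. The lips are square-edged: the cap cannot be snapped in unpinched
- tab_a (a joint): inward travel of the cap's tab at +y: 0 sprung out, 0.005 m fully pinched; its spring pushes out with 4.5 N at 0, rising to 12 N at full pinch
- tab_b (a joint): the same for the tab at -y
- base: steel base plate of the gear unit, fixed on the bench, 180 x 300 x 10 mm. Origin: on the bench, exactly under the axis of the bearing collar, z up. Above it, on four screw-set levelling feet with rubber pads, stands an aluminium worm gearbox, 116 mm square, with the collar on top. Under load the unit gives straight down, 1 mm per 15 N, and springs back
- rim_nominal (a point): centre of the collar's rim at nominal height, 140 mm above the bench, axis vertical; the true rim stands 130 to 150 mm high, as its feet are set. Collar: outer diameter 86 mm, bore 60 mm, 22 mm deep, open. On the rim lies a rubber seal ring, 65 to 73 mm diameter, 3 mm proud, under the cap's flange; it gives from 2 N and is flush with the rim at 6.5 N
- groove_nominal (a point): centre of the groove's upper edge, 6 mm below the rim at nominal height (it rises and falls with the rim). The groove runs all round the bore, 70 mm diameter, 6 to 12 mm below the rim. With the seal squeezed to within 1.5 mm of flush (4.5 N or more) the cap's lips face it and can spring out; the seal then holds the cap up against its lips
- motor (a point): nominal middle of the unit's grey motor, which lies along the base's +y from the gearbox: 88 mm thick, its top nominally 128 mm above the bench (it rises and falls with the rim), its end 200 mm from the collar's axis
- small_cap: a smaller cap of the same shape (flange 52 mm diameter) for another machine, loose on the bench; not to be used. Origin: centre of its underside
- bearing: steel ball bearing, 52 mm diameter, 15 mm thick, lying on the bench. Origin: centre of its underside
- grease_tin: tin, 72 mm diameter, 75 mm tall. Origin: centre of its underside
- pliers: circlip pliers with red handles lying on the bench, 140 mm long, along their x. Origin: at the pivot, on the bench
- spanner: steel spanner lying on the bench, 190 mm long, along its x
- wire_spool: black spool with copper wire, 96 mm diameter, 40 mm tall. Origin: centre of its underside
There are look-alikes about, which are no part of the job. What is shaped like the cap but green or pink is not meant.

How it is judged:
By the outcome, as a careful person would: the job done as asked, in the order asked, and still so for the second after the job is handed in, with the robot touching nothing.
It also fails if it takes over 48 s, if anything falls off the work surface, if the arm or the gripper's body presses on something with over 40 N, if the wrist force passes 120 N, or if a joint passes its speed limit or range.

## Working session

There is one attempt and no reset: what is moved stays moved. The work goes in short steps, Python scripts to look and compute and a tool call to move; the robot and the scene stay as the last step left them, time stands still between calls to the robot, and variables do not carry over. Pictures are saved under pics/ and viewed, at most 10 in all, crops included, and the job is handed in when it is done.

Besides the shell and the picture viewer there is one more tool, called after "Emit:" as name([rows], argument=value, ...), one row to a line, values as JSON. step_arm: Moves the arm, as the interface text tells. Its arguments: {"type":"object","properties":{"motion":{"type":"array","items":{"type":"array","items":{"type":"number"}}},"squeeze":{"type":"number"}},"required":["motion"]}

```bash
mkdir -p pics
python3 - <<'E'
from cell import bot
import cv2,numpy as np
for n in("top","side"):
    cv2.imwrite(f"pics/{n}0.png",bot.camera(n)[:,:,::-1])
    c=bot.calibration(n);print(n,np.round(c["camera_matrix"],1).tolist(),np.round(c["R"],3).tolist(),np.round(c["t"],3).tolist())
s=bot.state();print({k:np.round(v,3).tolist() for k,v in s.items()})
E
```

```text
top [[536.5, 0.0, 271.4], [0.0, 536.5, 196.4], [0.0, 0.0, 1.0]] [[-0.009, -1.0, 0.009], [-0.989, 0.008, -0.146], [0.145, -0.01, -0.989]] [-0.02, 0.533, 1.177]
side [[478.8, 0.0, 282.0], [0.0, 478.8, 216.8], [0.0, 0.0, 1.0]] [[0.826, -0.564, 0.006], [-0.428, -0.634, -0.644], [0.367, 0.529, -0.765]] [-0.45, 0.264, 0.949]
{'time': 0.1, 'q': [1.285, 0.239, -0.014, 1.319, -0.0, 1.571], 'qvel': [-0.001, -0.002, 0.004, -0.0, 0.0, -0.001], 'joint_efforts': [0.001, -53.972, 34.7, 0.013, 0.0, -0.0], 'tcp_pos': [0.148, 0.503, 0.231], 'orientation': [-0.0, 0.142, 0.99, -0.001], 'wrist_force': [0.043, 0.015, 0.696], 'torque': [-0.055, 0.014, 0.045], 'grip_force': 0.0, 'finger_gap': 0.085}
```

View pics/top0.png

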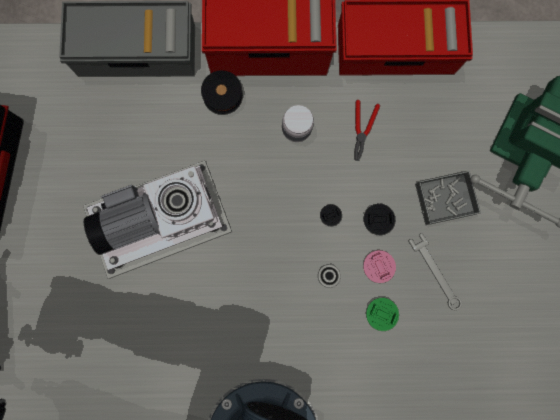

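View pics/side0.png

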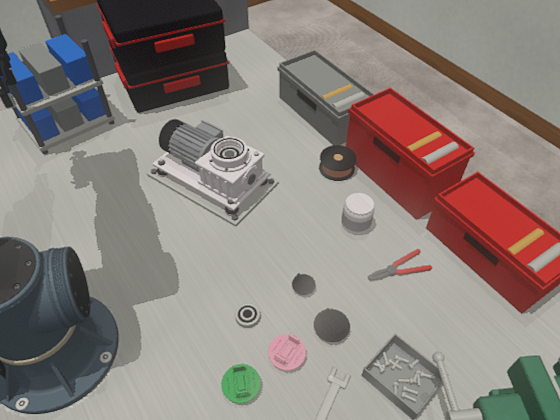

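The top view shows the larger black cap at about (379,219), the small one at (331,215), and the collar at (179,200). In the side view they are at (332,325), (304,284) and (229,150). Next I'll enlarge the cap and the collar.

Run:
```python
import cv2,numpy as np
t=cv2.imread("pics/top0.png");s=cv2.imread("pics/side0.png")
def crop(i,u,v,r,g):
    c=cv2.resize(i[v-r:v+r,u-r:u+r],(390,290) if 0 else (290,290),interpolation=cv2.INTER_CUBIC).astype(float)/255
    return (np.clip(c*g[1],0,1)**g[0]*255).astype(np.uint8)
a=np.hstack([crop(t,379,219,24,(.6,3)),crop(t,179,200,29,(1,1))])
b=np.hstack([crop(s,332,325,24,(.6,2)),crop(s,229,150,29,(1,1))])
cv2.imwrite("pics/crops.png",np.vstack([a,b]))
```

```text
(no output)
```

View pics/crops.png

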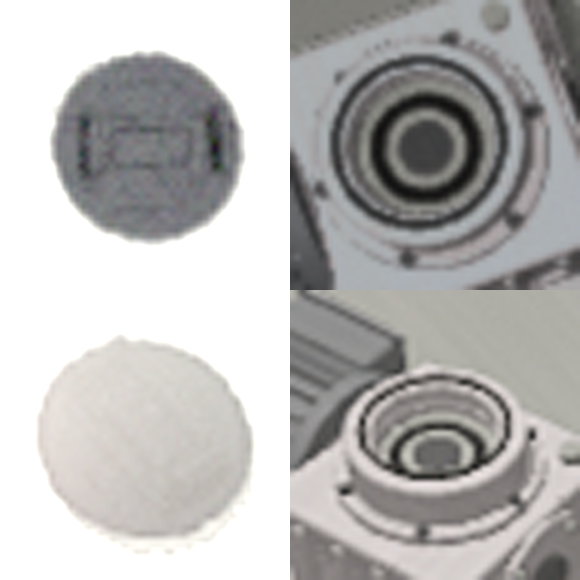

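The crop shows the cap's two grips as dark slits at left and right, so the cap's y is nearly image-horizontal, tilted about 3°. The collar's dark seal ring is clear in both views. I'll measure these now.

```bash
cat > h.py <<'E'
import cv2,numpy as np
from cell import bot
def ray(n,uv):
    c=bot.calibration(n);uv=np.atleast_2d(uv).astype(float)
    d=np.c_[uv,np.ones(len(uv))]@np.linalg.inv(c["camera_matrix"]).T@c["R"]
    return -c["R"].T@c["t"],d
def onplane(n,uv,z):
    o,d=ray(n,uv);return o+d*((z-o[2])/d[:,2])[:,None]
def circ(P):
    A=np.c_[2*P[:,:2],np.ones(len(P))];s=np.linalg.lstsq(A,(P[:,:2]**2).sum(1),rcond=None)[0]
    return s[0],s[1],np.sqrt(s[2]+s[0]**2+s[1]**2)
E
python3 - <<'E'
from h import *
t=cv2.imread("pics/top0.png");s=cv2.imread("pics/side0.png")
def dark(i,u,v,r,th):
    g=cv2.cvtColor(i,cv2.COLOR_BGR2GRAY)[v-r:v+r,u-r:u+r]
    m=(g<th).astype(np.uint8);cs=max(cv2.findContours(m,cv2.RETR_EXTERNAL,cv2.CHAIN_APPROX_NONE)[0],key=cv2.contourArea)
    return cs[:,0]+[u-r,v-r]
for n,i,u,v in(("top",t,379,219),("side",s,332,325)):
    c=dark(i,u,v,26,110)
    print(n,"cap",cv2.fitEllipse(c),np.round(circ(onplane(n,c,.0155)),4))
g=cv2.cvtColor(t,cv2.COLOR_BGR2GRAY).astype(int)
print(g[207:232,362:397])
# seal ring outer contour, both views
for n,i,u,v in(("top",t,179,200),("side",s,231,151)):
    G=cv2.cvtColor(i,cv2.COLOR_BGR2GRAY)
    pts=[]
    for a in np.arange(0,2*np.pi,.05):   # innermost-outward radial profile, dark ring of seal
        rr=np.arange(10,24,.25);x=u+rr*np.cos(a);y=v+rr*np.sin(a)
        p=cv2.remap(G,x.astype(np.float32)[None],y.astype(np.float32)[None],1)[0].astype(float)
        if n=="side": rr2=(rr>7)
        k=np.where(rr>(15 if n=="top" else 9.5))[0];j=k[np.argmin(p[k])]
        pts.append((x[j],y[j],p[j]))
    pts=np.array(pts);e=cv2.fitEllipse(pts[:,:2].astype(np.float32));print(n,"seal",e)
    for z in(.133,.143,.153):print(z,np.round(circ(onplane(n,pts[:,:2],z)),4))
E
```

```text
top cap ((378.92724609375, 218.9326171875), (31.396657943725586, 32.97052764892578), 131.06924438476562) [ 0.4821 -0.2715  0.0371]
side cap ((331.50238037109375, 325.4930114746094), (31.59489631652832, 35.4626579284668), 110.72049713134766) [ 0.4814 -0.2711  0.0355]
[[124 125 126 126 118  85  59  35  31  29  26  27  24  29  25  26  25  25
   23  24  24  25  26  24  23  29  40  72 111 121 122 123 123 123 122]
 [127 125 125 124 109  65  33  26  27  25  25  25  25  24  22  25  21  21
   20  23  23  21  22  23  25  25  25  38  73 112 124 124 125 123 124]
 [126 126 125 112  70  35  26  25  26  26  19  26  23  24  22  23  26  24
   22  25  26  23  19  23  24  26  25  27  41  83 111 121 124 124 123]
 [126 125 118  84  42  26  26  26  28  24  25  24  26  26  27  26  26  25
   25  24  24  23  24  22  24  23  24  26  27  44  81 116 123 123 123]
 [128 122 113  66  31  25  25  27  27  25  24  26  26  27  23  26  25  25
   24  27  22  25  25  25  23  22  24  23  27  28  52  96 122 124 125]
 [123  95  81  45  28  26  24  23  24  26  25  24  24  23  27  27  27  26
   25  24  24  25  26  23  23  23 
[... 2488 characters left out ...]
 122 121 122]
 [125 125 126 125 122 108  66  40  30  27  25  24  22  25  25  26  24  22
   21  26  28  24  25  24  25  23  24  31  49  86 114 120 120 121 121]
 [125 124 126 123 123 122 107  77  43  30  27  27  27  28  28  25  24  24
   26  23  25  28  25  26  25  26  33  48  83 111 121 121 121 123 122]]
top seal ((178.03793334960938, 199.9931640625), (33.46622848510742, 39.788124084472656), 108.48214721679688)
0.133 [0.5131 0.1712 0.038 ]
0.143 [0.5117 0.1696 0.0376]
0.153 [0.5103 0.1679 0.0373]
side seal ((229.60084533691406, 151.03656005859375), (27.07361602783203, 36.73318862915039), 132.52371215820312)
0.133 [0.5132 0.1793 0.0445]
0.143 [0.5083 0.1692 0.0439]
0.153 [0.5033 0.1592 0.0433]
```

Both views put the cap at (0.482, -0.271). The collar fit needs outlier rejection.

```bash
cat > col.py <<'E'
from h import *
from scipy.optimize import least_squares
def prof(i,n,u,v,lo,hi):
    G=cv2.cvtColor(i,cv2.COLOR_BGR2GRAY);pts=[]
    o=onplane(n,(u,v),.143)[0];c=bot.calibration(n)
    for a in np.arange(0,2*np.pi,.04):
        rr=np.arange(lo,hi,.0003)
        X=o+np.c_[rr*np.cos(a),rr*np.sin(a),0*rr];p=(X@c["R"].T+c["t"])@c["camera_matrix"].T;p=p[:,:2]/p[:,2:]
        q=cv2.remap(G,p[:,0].astype(np.float32)[None],p[:,1].astype(np.float32)[None],1)[0].astype(float)
        j=np.argmin(q)
        if 0<j<len(q)-1 and q[j]<np.median(q)-20:pts.append(p[j])
    return np.array(pts)
if __name__=="__main__":
    P={}
    for n,u,v in(("top",178.3,199.5),("side",229.3,150)):
        P[n]=prof(cv2.imread(f"pics/{n}0.png"),n,u,v,.030,.0405)
        for _ in range(4):
            W=onplane(n,P[n],.143);x,y,r=circ(W);d=np.abs(np.hypot(W[:,0]-x,W[:,1]-y)-r);P[n]=P[n][d<max(.0015,1.5*np.median(d))]
        print(n,len(P[n]),np.round(circ(onplane(n,P[n],.143)),4),d.std())
    zs=np.arange(.13,.157,.003)
    for z in zs:
        a,b=[circ(onplane(n,P[n],z)) for n in("top","side")];print(round(z,3),np.round(a,4),np.round(b,4))
E
python3 col.py
```

```text
top 80 [0.5139 0.1751 0.0343] 0.00027368371491860396
side 64 [0.5139 0.178  0.0344] 0.000291258121258446
0.13 [0.5158 0.1773 0.0347] [0.5204 0.1912 0.035 ]
0.133 [0.5154 0.1768 0.0346] [0.5189 0.1881 0.0349]
0.136 [0.5149 0.1763 0.0345] [0.5174 0.1851 0.0347]
0.139 [0.5145 0.1758 0.0344] [0.5159 0.1821 0.0346]
0.142 [0.5141 0.1753 0.0343] [0.5144 0.179  0.0345]
0.145 [0.5136 0.1748 0.0342] [0.5129 0.176  0.0343]
0.148 [0.5132 0.1743 0.0342] [0.5114 0.1729 0.0342]
0.151 [0.5128 0.1738 0.0341] [0.5099 0.1699 0.0341]
0.154 [0.5124 0.1733 0.034 ] [0.5084 0.1668 0.0339]
```

Emit:
step_arm([
  [0,0,0,-0.115,62],
  [0,0,0,-0.115,62],
  [0,0,0,-0.11,62],
  [-18,-49.5,0,0,62],
  [-18,-49.5,0,0,62],
  [-18,-49.5,0,0,62],
  [-18,-49.5,0,0,62],
  [-18,-49.5,0,0,62],
  [-18,-49.5,0,0,62],
  [-18,-49.5,0,0,62],
  [-18,-49.5,0,0,62],
  [-18,-49.5,0,0,62],
  [-18,-49.5,0,0,62],
  [-18,-49.5,0,0,62],
  [-18,-49.5,0,0,62],
  [-18,-49.5,0,0,62],
  [-18,-49.5,0,0,62],
  [-18,-49.5,0,0,62],
  [-18,-49.5,0,0,62],
  [0,0,0,0,62],
])

```text
time: 2.6
tcp_pos: [0.4792, -0.2744, 0.2299]
orientation: [-0.001, -0.026, 1.0, 0.0]
wrist_force: [-0.1, 0.7, 0.3]
finger_gap: 0.0618
grip_force: 0.0
```

Emit:
step_arm([
  [-2.8,3,30,0,62],
  [0,0,40,0,62],
  [0,0,40,0,62],
  [0,0,40,0,62],
  [0,0,20,0,62],
  [0,0,10,0,62],
  [0,0,10,0,62],
  [0,0,10,0,62],
  [0,0,5,0,62],
  [0,0,0,0,62],
])

```text
time: 3.85
tcp_pos: [0.481, -0.2684, 0.0262]
orientation: [-0.0, -0.027, 1.0, 0.0]
wrist_force: [-0.4, 0.8, 0.5]
finger_gap: 0.062
grip_force: 0.0
```

Run:
```python
from h import *
a=bot.camera("top")[:,:,::-1];b=bot.camera("side")[:,:,::-1]
cv2.imwrite("pics/g.png",np.hstack([cv2.resize(np.ascontiguousarray(a[160:280,320:440]),(400,400)),cv2.resize(np.ascontiguousarray(b[265:385,270:390]),(400,400))]))
```

```text
(no output)
```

View pics/g.png

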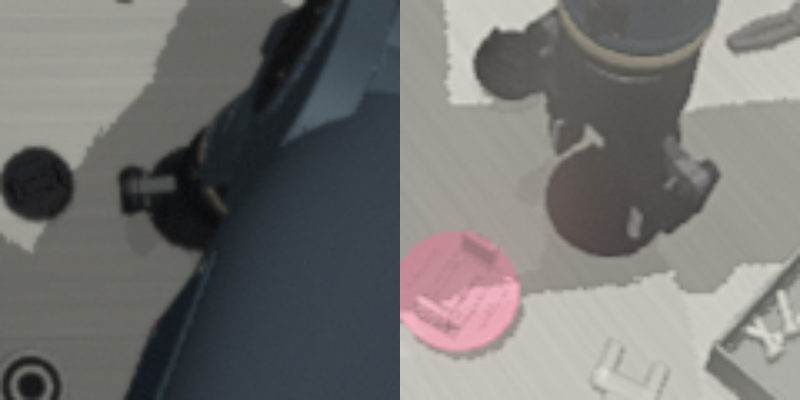

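The fingers straddle the cap's grips (left finger near crop (150,185) in the top view), and the small cap is clear. I'll correct the 3 mm y offset and feel for the flange.

Emit:
step_arm([
  [-0.7,-2.9,0,0,62],
  [0,0,3,0,62],
  [0,0,3,0,62],
  [0,0,2,0,62],
  [0,0,2,0,62],
  [0,0,0,0,62],
])

```text
time: 4.7
tcp_pos: [0.4818, -0.2712, 0.0161]
orientation: [-0.0, -0.027, 1.0, 0.0]
wrist_force: [-0.7, 0.2, -0.1]
finger_gap: 0.062
grip_force: 0.0
```

Emit:
step_arm([
  [0,0,1,0,62],
  [0,0,1,0,62],
  [0,0,0,0,62],
])

```text
time: 5.08
tcp_pos: [0.4819, -0.2712, 0.0143]
orientation: [-0.0, -0.027, 1.0, -0.0]
wrist_force: [-0.2, -0.6, -0.8]
finger_gap: 0.0622
grip_force: 0.0
```

Emit:
step_arm([
  [0,0,0.7,0,62],
  [0,0,0.7,0,62],
  [0,0,0,0,62],
])

```text
time: 5.45
tcp_pos: [0.4819, -0.2713, 0.0129]
orientation: [-0.0, -0.027, 1.0, -0.0]
wrist_force: [0.7, 0.2, -0.1]
finger_gap: 0.0619
grip_force: 0.0
```

Emit:
step_arm([
  [0,0,0.7,0,62],
  [0,0,0.5,0,62],
  [0,0,0,0,62],
])

```text
time: 5.82
tcp_pos: [0.4819, -0.2713, 0.0117]
orientation: [-0.0, -0.027, 1.0, -0.0]
wrist_force: [1.0, -0.4, -0.3]
finger_gap: 0.0619
grip_force: 0.0
```

Emit:
step_arm([
  [0,0,0.5,0,62],
  [0,0,0.4,0,62],
  [0,0,0,0,62],
])

```text
time: 6.2
tcp_pos: [0.482, -0.2713, 0.0115]
orientation: [0.0, -0.027, 1.0, -0.0]
wrist_force: [-2.3, 1.7, 7.9]
finger_gap: 0.0621
grip_force: 3.9
```

Emit:
step_arm([
  [0,0,-3,0,62],
  [0,0,-2.2,0,62],
  [0,0,0,0,52],
  [0,0,0,0,48],
  [0,0,0,0,42],
  [0,0,0,0,42],
  [0,0,0,0,42],
  [0,0,0,0,42],
], squeeze=22)

```text
time: 7.2
tcp_pos: [0.4825, -0.2715, 0.0172]
orientation: [0.001, -0.027, 1.0, -0.0]
wrist_force: [-2.4, 2.1, 13.3]
finger_gap: 0.0434
grip_force: 20.9
```

Emit:
step_arm([
  [0,0,-3,0,42],
  [0,0,-7,0,42],
  [0,0,-30,0,42],
  [0,0,-40,0,42],
  [0,0,-40,0,42],
  [0,0,-40,0,42],
  [0,0,-40,0,42],
  [-6.2,49.3,0,0,42],
  [-6.2,49.3,0,0,42],
  [-6.2,49.3,0,0,42],
  [-6.2,49.3,0,0,42],
  [-6.2,49.3,0,0,42],
  [-6.2,49.3,0,0,42],
  [-6.2,49.3,0,0,42],
  [-6.2,49.3,0,0,42],
  [-6.2,49.3,0,0,42],
  [0,0,0,0,42],
  [0,0,0,0,42],
  [0,0,0,0,42],
])

```text
time: 9.57
tcp_pos: [0.5136, 0.1738, 0.2161]
orientation: [-0.0, -0.026, 1.0, -0.0]
wrist_force: [0.5, -0.5, -0.9]
finger_gap: 0.0426
grip_force: 23.1
```

Run:
```python
from h import *
a=bot.camera("top")[:,:,::-1];b=bot.camera("side")[:,:,::-1]
cv2.imwrite("pics/ta.png",a);cv2.imwrite("pics/sa.png",b)
cv2.imwrite("pics/g2.png",np.hstack([cv2.resize(np.ascontiguousarray(a[130:250,100:220]),(400,400)),cv2.resize(np.ascontiguousarray(b[80:200,170:290]),(400,400))]))
s=bot.state();print(s["tcp_pos"],s["wrist_force"],s["torque"])
```

```text
[0.51367677 0.17373241 0.21615766] [ 0.77619532 -0.5093728  -0.65346955] [ 0.00015268 -0.01576603  0.03463754]
```

View pics/g2.png

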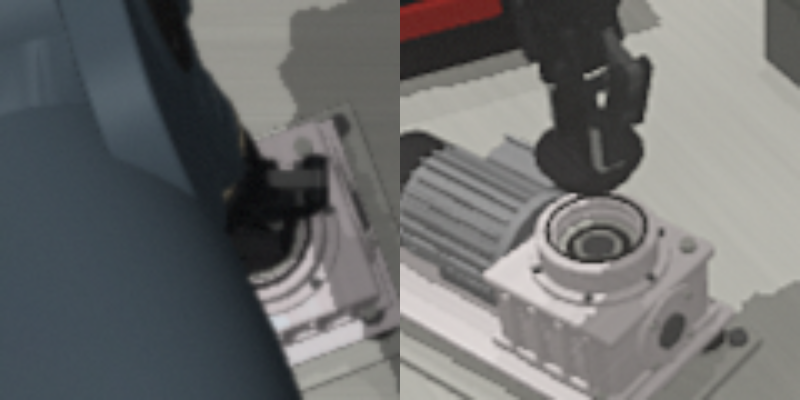

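The cap is held level above the collar (flange at crop (590,155), side view). I'll check its offset along the side camera's horizontal axis against the collar.

Run:
```python
from h import *
b=cv2.imread("pics/sa.png");g=cv2.cvtColor(b,cv2.COLOR_BGR2GRAY)
for v in range(118,142): 
    r=g[v,200:256].astype(int)
    print(v,' '.join(f"{x:3d}" for x in r))
c=bot.calibration("side")
def pr(X): p=c["camera_matrix"]@(c["R"]@X+c["t"]);return p[:2]/p[2]
T=np.array(bot.state()["tcp_pos"])
a=np.linspace(0,6.28,400)
E=np.array([pr(np.array([T[0]+.037*np.cos(k),T[1]+.037*np.sin(k),T[2]-.0015])) for k in a])
i,j=E[:,0].argmin(),E[:,0].argmax();print(E[i],E[j],E[:,1].min(),E[:,1].max())
F=np.array([pr(np.array([T[0]+.029*np.cos(k),T[1]+.029*np.sin(k),T[2]-.017])) for k in a]);print(F[:,1].max(),F[F[:,1].argmax()])
print(pr(T+[.001,0,0])-pr(T),pr(T+[0,.001,0])-pr(T))
```

```text
118 178 179 178 179 178 177 177 179 179 178 178 179 182 180 153 110  73  47  43  44  48  43  46  48  47  45  59  71  67  61  47  51  55  51  52  52  55  51  46  74 154 189 187 180 178 176 176 175 175 178 179 178 178 177 178 177
119 182 179 177 180 179 179 178 179 179 179 180 184 169 126  75  45  53  50  46  47  50  48  50  46  47  49  63  89 108  87  51  51  53  50  52  55  52  51  48  50 106 171 188 181 177 176 176 176 176 175 177 178 178 177 177 178
120 173 152 160 173 175 180 180 179 178 179 183 180 136  55  40  48  52  49  46  46  47  50  47  49  47  48  60  94 113  98  62  47  52  53  52  56  51  52  50  46  46 112 172 184 178 177 176 176 177 174 175 178 179 178 177 176
121 180 144 100 126 161 175 163 170 182 182 188 161  74  44  50  49  55  49  50  50  53  53  54  47  49  48  52  86 111  97  62  47  54  53  54  52  55  51  53  51  45  55 131 176 180 177 176 175 176 175 174 175 178 179 179 177
122 176 155 127  99 108 131 156 166 161 177 168 101  39  53  53  49  51  52  52  51  53  52  50  48  46  48  49  86 111  96  61  48  54  53  57  53  55  53  52  52  51  41  92 163 182 178 
[... 3862 characters left out ...]
8 180 180 177 175 177 178 179 179 179 178 177 177 178
140 115 145 155 149 142 131 112 105 130 151 153 153 142 117  93  72 107 189 197 158 121  72  68 165 210 199 166 144 150 146 138 139 147 147 148 139  90  40  59  96 148 171 172 178 180 180 177 176 177 179 178 180 178 179 178 178
141  99  96 117 144 154 149 142 140 147 151 154 145 110  74 104 184 203 176 128  68  89 170 181 176 184 160 141 132 133 129 126 126 130 133 141 142 138 149 123  57  75 128 160 171 179 181 179 177 176 177 177 179 179 179 178 178
[210.19924555 125.91984835] [243.56015976 124.52102146] 114.48852003440523 135.823481086418
138.87019094949784 [226.64834593 138.87019095]
[ 0.39026669 -0.16057036] [-0.22610477 -0.23911574]
```

Emit:
step_arm([
  [-0.7,1.1,10,0,42],
  [0,0,20,0,42],
  [0,0,10,0,42],
  [0,0,4,0,42],
  [0,0,2,0,42],
  [0,0,0,0,42],
  [0,0,0,0,42],
])

```text
time: 10.55
tcp_pos: [0.5145, 0.176, 0.1704]
orientation: [0.0, -0.027, 1.0, 0.0]
wrist_force: [-0.3, -0.3, -1.5]
finger_gap: 0.0426
grip_force: 23.1
```

Emit:
step_arm([
  [0,0,2,0,42],
  [0,0,2,0,42],
  [0,0,1.5,0,42],
  [0,0,0,0,42],
])

```text
time: 11.05
tcp_pos: [0.5142, 0.1759, 0.1643]
orientation: [-0.0, -0.027, 1.0, -0.0]
wrist_force: [0.5, -0.9, -1.0]
finger_gap: 0.0432
grip_force: 23.1
```

Emit:
step_arm([
  [0,-1.1,0,0,42],
  [0,0,1,0,42],
  [0,0,1,0,42],
  [0,0,1,0,42],
  [0,0,0,0,42],
])

```text
time: 11.68
tcp_pos: [0.5143, 0.1748, 0.1614]
orientation: [-0.0, -0.027, 1.0, -0.0]
wrist_force: [1.3, -1.1, -0.4]
finger_gap: 0.0424
grip_force: 23.1
```

Emit:
step_arm([
  [0,0,1,0,42],
  [0,0,1,0,42],
  [0,0,1,0,42],
  [0,0,0,0,42],
])

```text
time: 12.18
tcp_pos: [0.5143, 0.1748, 0.1584]
orientation: [-0.0, -0.027, 1.0, -0.0]
wrist_force: [-0.5, 0.5, -0.3]
finger_gap: 0.0426
grip_force: 23.1
```

Emit:
step_arm([
  [0,0,1,0,42],
  [0,0,1,0,42],
  [0,0,1,0,42],
  [0,0,0,0,42],
])

```text
time: 12.68
tcp_pos: [0.5143, 0.1748, 0.1554]
orientation: [-0.0, -0.027, 1.0, -0.0]
wrist_force: [-0.0, 0.1, -0.4]
finger_gap: 0.0426
grip_force: 23.1
```

Emit:
step_arm([
  [0,0,1,0,42],
  [0,0,1,0,42],
  [0,0,0,0,42],
])

```text
time: 13.05
tcp_pos: [0.5143, 0.1748, 0.1534]
orientation: [-0.0, -0.027, 1.0, -0.0]
wrist_force: [0.7, -0.3, -0.7]
finger_gap: 0.0426
grip_force: 23.1
```

Emit:
step_arm([
  [0,0,1,0,42],
  [0,0,1,0,42],
  [0,0,0,0,42],
])

```text
time: 13.42
tcp_pos: [0.5143, 0.1748, 0.1514]
orientation: [-0.0, -0.027, 1.0, -0.0]
wrist_force: [0.7, 0.7, -0.9]
finger_gap: 0.0429
grip_force: 23.1
```

Emit:
step_arm([
  [0,0,1,0,42],
  [0,0,1,0,42],
  [0,0,0,0,42],
])

```text
time: 13.8
tcp_pos: [0.5144, 0.1748, 0.1496]
orientation: [0.0, -0.027, 1.0, -0.0]
wrist_force: [-1.2, -0.9, 1.7]
finger_gap: 0.043
grip_force: 23.8
```

Emit:
step_arm([
  [0,0,0.8,0,42],
  [0,0,0.7,0,42],
  [0,0,0,0,42],
])

```text
time: 14.18
tcp_pos: [0.5145, 0.1748, 0.1481]
orientation: [0.0, -0.027, 1.0, -0.0]
wrist_force: [-0.7, -1.1, 2.9]
finger_gap: 0.0428
grip_force: 24.3
```

Emit:
step_arm([
  [0,0,0.8,0,42],
  [0,0,0.7,0,42],
  [0,0,0,0,42],
])

```text
time: 14.55
tcp_pos: [0.5144, 0.1749, 0.1468]
orientation: [0.0, -0.027, 1.0, 0.0]
wrist_force: [-1.2, -1.0, 6.2]
finger_gap: 0.0425
grip_force: 25.1
```

Emit:
step_arm([
  [0,0,0.5,0,42],
  [0,0,0,0,42],
  [0,0,0,0,42],
])

```text
time: 14.92
tcp_pos: [0.5145, 0.1748, 0.1466]
orientation: [0.0, -0.027, 1.0, 0.0]
wrist_force: [-1.9, -0.5, 9.1]
finger_gap: 0.0427
grip_force: 25.8
```

Emit:
step_arm([
  [0,0,0.2,0,43.5],
  [0,0,0.2,0,44.5],
  [0,0,0.25,0,45.5],
  [0,0,0,0,45.5],
])

```text
time: 15.42
tcp_pos: [0.5145, 0.1749, 0.1459]
orientation: [0.0, -0.027, 1.0, 0.0]
wrist_force: [-2.2, -0.4, 8.7]
finger_gap: 0.0457
grip_force: 10.6
```

Pressing force is steady at about 9 N and the tabs are starting to spring out. I'll keep following the fingers down.

Emit:
step_arm([
  [0,0,0.3,0,46.5],
  [0,0,0.3,0,47.5],
  [0,0,0.3,0,48.5],
  [0,0,0,0,48.5],
])

```text
time: 15.92
tcp_pos: [0.5145, 0.175, 0.1451]
orientation: [0.0, -0.027, 1.0, 0.0]
wrist_force: [-3.0, -1.1, 9.4]
finger_gap: 0.0483
grip_force: 8.5
```

Emit:
step_arm([
  [0,0,0.3,0,49.5],
  [0,0,0.3,0,50.5],
  [0,0,0.3,0,51.5],
  [0,0,0,0,51.5],
])

```text
time: 16.42
tcp_pos: [0.5146, 0.175, 0.1441]
orientation: [0.0, -0.027, 1.0, 0.0]
wrist_force: [-2.4, -0.1, 8.1]
finger_gap: 0.0516
grip_force: 6.3
```

Emit:
step_arm([
  [0,0,0.35,0,52.5],
  [0,0,0.35,0,53.5],
  [0,0,0.35,0,54.5],
  [0,0,0.35,0,55.5],
  [0,0,0,0,55.5],
])

```text
time: 17.05
tcp_pos: [0.5147, 0.1751, 0.1424]
orientation: [0.0, -0.027, 1.0, 0.0]
wrist_force: [0.2, 0.5, 5.6]
finger_gap: 0.0557
grip_force: 2.8
```

Emit:
step_arm([
  [0,0,0.3,0,57],
  [0,0,0.3,0,58],
  [0,0,0,0,60],
  [0,0,0,0,60],
])

```text
time: 17.55
tcp_pos: [0.5147, 0.1752, 0.1418]
orientation: [0.0, -0.027, 1.0, 0.0]
wrist_force: [0.4, 1.6, 5.2]
finger_gap: 0.0599
grip_force: 2.5
```

Emit:
step_arm([
  [0,0,-1,0,63],
  [0,0,-4,0,64],
  [0,0,-15,0,64],
  [0,0,-40,0,64],
  [0,0,-40,0,64],
  [15,-50,0,0,64],
  [15,-50,0,0,64],
  [15,-50,0,0,64],
  [15,-50,0,0,64],
  [15,-50,0,0,64],
  [0,0,0,0,64],
])

```text
time: 18.92
tcp_pos: [0.4521, -0.0817, 0.2426]
orientation: [0.0, -0.025, 1.0, -0.0]
wrist_force: [-0.4, -0.3, -0.6]
finger_gap: 0.064
grip_force: 0.0
```

Run:
```python
from h import *
a=bot.camera("top")[:,:,::-1];b=bot.camera("side")[:,:,::-1]
f=lambda i:(np.clip(cv2.resize(np.ascontiguousarray(i),(400,400),interpolation=cv2.INTER_CUBIC)/255*1.6,0,1)**.6*255).astype(np.uint8)
cv2.imwrite("pics/g3.png",np.hstack([f(a[160:240,140:220]),f(b[110:190,190:270])]))
for n,i,u,v in(("top",a,179,200),("side",b,229,150)):
    g=cv2.cvtColor(np.ascontiguousarray(i),cv2.COLOR_BGR2GRAY)[v-24:v+24,u-24:u+24]
    c=max(cv2.findContours((g<80).astype(np.uint8),cv2.RETR_EXTERNAL,cv2.CHAIN_APPROX_NONE)[0],key=cv2.contourArea)[:,0]+[u-24,v-24]
    print(n,np.round(circ(onplane(n,c,.146)),4))
```

```text
top [0.5138 0.1743 0.035 ]
side [0.5406 0.1605 0.0591]
```

View pics/g3.png

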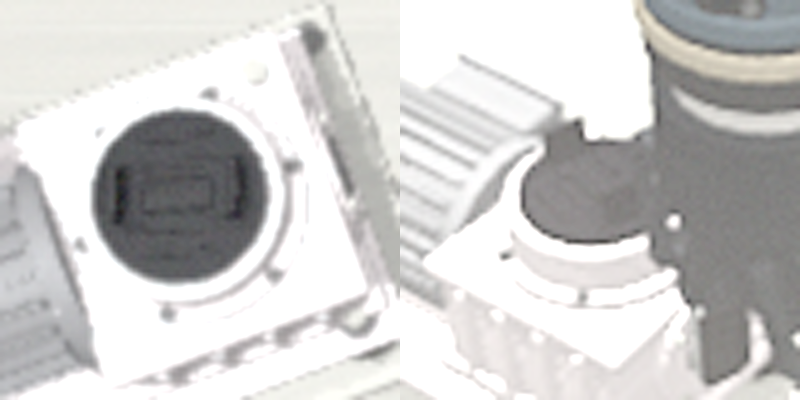

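The cap sits flat and centred in the collar: in the top crop its disc is at (182,195), with the grips at their free spacing. As the fingers opened, the grip force followed the spring curve past the bore diameter, so the lips are out in the groove.

```bash
python3 -c "
from cell import bot
print(bot.job_done())"
```

```text
the job is handed in; nothing more can be done
None
```

The larger cap is seated in the collar and looks locked: its tabs sprang fully out into the groove while I pressed at about 9 N, though I did no pull test, and the job was handed in at about 19 s.

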